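# Pull the red-handled bean-curd turner from the tool holder and put it in the wash tub

### The job

The red-handled turner needs washing: pull it up out of the slotted steel tool holder, carry it to the blue wash tub and lower it blade first into the middle of the tub, letting go only when the blade is at or just above the tub's floor; it may then lean or lie in the tub. Leave the other two tools standing in the holder, and do not push the holder, the tub, the clear bowl or the jar about.

Things in the scene. Friction and masses are not known exactly. Their poses are not given: they have to be found in the camera images.
- turner: RED-handled turner, 200 mm long, 0.14 kg +-30 %, upright in a holder slot, leaning up to 7 deg. From the bottom: flat steel blade 60 wide (y) x 4 thick (x) x 80 mm tall; neck 15 mm; handle 18 (x) x 24 mm (y) from 95 to 200 mm up. Grip it across x, about 165 mm up. Origin: middle of the blade's bottom edge; z up to the handle. Mass centre 87 mm up.
- scraper: Tool like the turner but with a BLACK handle and a 56 mm wide blade, upright in its slot, where it must stay; 155 mm long (handle from 95 to 155 mm up), same handle section, origin and axes.
- spreader: Tool like the turner but with a pale WOODEN handle and a 52 mm wide blade, upright in its slot, where it must stay; 155 mm long (handle from 95 to 155 mm up), same handle section, origin and axes.
- holder: Slotted steel holder, fixed: base plate 110 x 250 x 6 mm with a steel box 30 (x) x 229 mm (y) on it, rim 116 mm above the bench. Three slots in a row at y = -75, 0, 75 mm, each 22 (x) x 71 mm (y), 110 mm deep, floor 6 mm above the bench. The tools stand in them in any order; handle tops 206 mm (red) and 161 mm above the bench. Origin: underside centre; z up.
- tub: Empty square wash tub of blue plastic, 220 x 220 x 90 mm tall, open at the top, walls and floor 5 mm thick, 0.9 kg, loose on the bench left or right of the holder. Origin: underside centre; z up; x, y along its sides. A tool let go closer than 60 mm to a wall may topple out over the rim: use the middle.
- bowl: Clear plastic bowl, 90 mm across, 60 mm tall, loose, at the robot's left; a bystander. Origin: underside centre.
- jar: Amber glass jar with a white lid, 70 mm across, 100 mm tall, loose, at the robot's right; a bystander. Origin: underside centre.

How it is judged:
On the way, in this order (a step that is already met when the one before it is completed fails the run):
1. the turner is clear of the holder: its blade's bottom edge is above the holder's rim (z of turner in the frame of holder above 0.118 m), for 0.1 s.
2. the turner, still held in the fingers, has its blade's bottom edge inside the tub, less than 40 mm above the tub's floor (x of turner in the frame of tub between -0.106 and 0.106 m and y of turner in the frame of tub between -0.106 and 0.106 m and z of turner in the frame of tub below 0.045 m and contact force between turner and the fingers above 0.5 N), for 0.1 s.
At the end, for the whole second after the job is handed in: The turner rests, released and still, in the tub, leaning or lying, with its blade's bottom edge inside the tub's walls and less than 40 mm above the tub's floor; the tub stands level; the scraper and spreader still stand in the holder (not raised by more than 24 mm, leaning less than 23 degrees) (x of turner in the frame of tub between -0.106 and 0.106 m and y of turner in the frame of tub between -0.106 and 0.106 m and z of turner in the frame of tub between -0.005 and 0.045 m and linear speed of turner below 0.03 m/s and contact force between turner and the fingers below 0.1 N and angle between tub's own z axis and vertical below 0.1 rad and z of each of scraper, spreader in the frame of holder below 0.03 m and angle between each of scraper, spreader's own z axis and vertical below 0.4 rad); the robot touches nothing.
It fails at once if the scraper or the spreader is lifted more than about 44 mm in its slot (z of any of scraper, spreader in the frame of holder above 0.05 m).
It fails at once if the tub is pushed more than 50 mm or tipped more than 17 degrees (distance of tub from where it was at the start of the episode above 0.05 m or angle between tub's own z axis and vertical above 0.3 rad).
It fails at once if the bowl or the jar is moved more than 40 mm (distance of any of bowl, jar from where it was at the start of the episode above 0.04 m).
It fails at once if the robot presses on the holder with more than 40 N (contact force between holder and the fingers above 40 N or contact force between holder and the arm above 40 N).
It also fails if it takes over 45 s, if anything falls off the work surface, if the arm or the gripper's body presses on something with over 40 N, if the wrist force passes 120 N, or if a joint passes its speed limit or range.

### The arm

A 6-joint arm with a two-finger parallel gripper is mounted at the origin on the work surface. World frame = base frame: x ahead of the robot, y to its left, z up, the work surface at z = 0. Lengths are in m, angles in rad, forces in N, time in s.
With the tool pointing down it reaches from about 0.25 to 0.8 m from the base axis. Payload 3.9 kg.
Tool frame: the origin (TCP) lies on the centre line of the jaws, within the pads' length; the fingertips stand ahead of it and the grasp point (between the pads) lies 11 mm behind it (r.tip_reach is the y of the fingertips in the tool frame, in m); y points along the fingers, x is the direction in which the jaws open and shut, and the axes are right-handed (so a half turn about y gives the same grasp; the last joint's range is limited). The gripper opens to 85 mm and grips with 20 to 120 N. Pads are 22 mm wide; open, the fingers measure 114 mm over their backs; the gripper's body (76 mm by 85 mm) begins 54 mm behind the grasp point. The pads swing forward as they close: fully open they stand 13 mm farther back than shut.
Start: joints at [1.295, 0.26, -0.138, 1.173, 0, 1.571], TCP at [0.143, 0.505, 0.239] pointing down, gripper open.
Joint ranges: [-2.78, 2.78], [-0.83, 1.72], [-1.28, 1.37], [-1.9, 2.12], [-1.57, 1.48], [-3.14, 3.14]. Speed limits (rad/s): [2.57, 2.57, 3.14, 3.14, 3.14, 3.14].

### API

Orientations are given as a rotation vector (axis times angle).
In Python, from rig import r, imaging, recognise gives the robot as it stands. The module is installed in compiled form; this text tells all that it offers.
- The arm moves only by the tool carry_out, never from a script. Its argument "increments" is a list of rows, each a list of 6 numbers: the shift along the tool's x, y, z in mm, then the turn, a rotation vector about the tool's x, y, z in degrees. A call has exactly 8 rows; each row shifts and turns the pose as measured when the row begins, along the tool's axes as they then stand; what a row does not reach is not made up. A row lasts 1/10 s, in which the tool goes at most 50 mm and 8.59 degrees, less where a joint would pass 70% of its speed; a pose out of reach is approached as far as the arm can. A call is refused whole if a number of a shift passes 50 or a number of a turn 8.59, either way. A call with a gripper value outside its range is refused whole. "gripper" is the finger opening in mm, from 0 to 85.4, set as the call begins (left out, the last holds). The fingers move at their own pace and stop on an object; "force" is the grip in N (left out, the last holds). Time passes only in rows, so rows that do not move let the fingers close, or fill a call up. It gives the time, the measured TCP pose, the force and the opening at its end, in the units of the state.
- r.get_obs(): the state, without advancing time (a new reading comes with each control period).
- imaging.snapshot(name): name is "scene" or "top" or "wrist"; returns a dict with "image" (400x640x3 uint8, red, green, blue), "fx", "fy", "cx", "cy" (pixels), "cam_to_world" (4x4, takes a point from camera to world coordinates); the wrist camera has in their place "tool_from_camera" (4x4, takes a point from camera to tool coordinates, whose origin is the TCP and whose axes are the tool frame's). Camera axes: x right, y up, looking along -z (the intrinsics and any distortion apply to the point x, -y, -z); pixel columns grow to the right and rows downward; lengths in m; the calibration is good to about 2 mm. The wrist camera is an equidistant fisheye: a pixel r from the principal point sees the ray r / f radians off the axis. A picture is of the moment at which its call begins: read the wrist's pose just before it. There is no depth.
- r.finish_job(): hands the job in, once; it reports no verdict.
Trained networks look in a picture, given as the dict that the camera call returned (one of the last four; its "shot" number tells which), for a name from the list of things; names that differ only in an ending like _2 or _b are one class to them, and where a whole thing is asked for, a point or a joint stands for the part that bears it (a point fixed in the world has none). Each returns a list of dicts, best first, with "score" (0 to 1); they miss things now and then, are a little off and sometimes report something else, mostly with a low value. They report only what shows in the picture. A call takes as long as a camera call.
- recognise(query, picture): "location" ([x, y, z] in m, in world coordinates, good to about 4 mm: the middle of the surface that is visible of it).
The state is a dict: "clock": time; "joint_pos": joint angles; "dq": joint speeds; "effort": joint torques, N m; "eef_pos": TCP position; "ee_rot": TCP orientation; "force": force on the tool from outside, world axes, zero at the start; "moment": the same for the moment, N m; "opening": finger opening in m.
Only numpy, scipy, OpenCV 4.12 (cv2) and the standard library are available. Lean on these libraries where they do the work, as an engineer would, in place of code of your own. Each camera call takes 0.05 s, during which the arm holds its last target.

## Working session

There is one attempt and no reset: what is moved stays moved. The work goes in short steps, Python scripts to look and compute and a tool call to move; the robot and the scene stay as the last step left them, time stands still between calls to the robot, and variables do not carry over. Pictures are saved under pics/ and viewed, and the job is handed in when it is done.

Besides the shell and the picture viewer there is one more tool, called after "Emit:" in YAML: its name, and indented under it one key for each argument. carry_out: Moves the arm, as the interface text tells. Its arguments: {"type":"object","properties":{"increments":{"type":"array","items":{"type":"array","items":{"type":"number"}}},"gripper":{"type":"number"},"force":{"type":"number"}},"required":["increments"]}

```bash
mkdir -p pics; python3 - <<'E'
from rig import r, imaging, recognise
import cv2,json
o=r.get_obs(); print({k:o[k] for k in('clock','eef_pos','ee_rot','opening','force')}, r.tip_reach)
for n in("scene","top"):
    s=imaging.snapshot(n); cv2.imwrite(f"pics/{n}0.png",s["image"][:,:,::-1]); print(n,s['fx'],s['cx'],s['cy'],s['cam_to_world'])
    for q in("turner","scraper","spreader","holder","tub","bowl","jar"):
        print(q,[(d['score'],d['location']) for d in recognise(q,s)[:2]])
E
```

```text
{'clock': 0.0, 'eef_pos': array([0.14279171, 0.50452594, 0.23845342]), 'ee_rot': array([-1.32837498, -1.00250674,  1.00512998]), 'opening': 0.08577901098447481, 'force': array([ 0.02354221, -0.0761624 , -0.12197443])} 0.008
scene 375.0429606512629 320.030894699497 199.94662291119388 [[ 0.80380202 -0.43801022  0.40255355  0.90745681]
 [ 0.5945993   0.5701254  -0.56692919 -0.54226306]
 [ 0.01881478  0.69505689  0.71870851  0.69300866]
 [ 0.          0.          0.          1.        ]]
turner [(0.73, [0.5442, -0.2535, 0.1714]), (0.4, [0.5713, -0.1036, 0.1418])]
scraper [(0.74, [0.5673, -0.1059, 0.1448])]
spreader [(0.83, [0.5569, -0.1799, 0.1442])]
holder [(0.82, [0.563, -0.1993, 0.042])]
tub [(0.92, [0.4778, 0.2041, 0.0429])]
bowl [(0.59, [0.5303, 0.4564, 0.0497])]
jar [(0.77, [0.4977, -0.4502, 0.0831])]
top 367.68116755070673 319.83513225348344 200.86297683071388 [[ 0.00841109  0.98935941 -0.1452488   0.35819287]
 [-0.99994919  0.00912893  0.00427631 -0.01726782]
 [ 0.00555678  0.14520546  0.98938592  1.22733767]
 [ 0.          0.          0.          1.        ]]
turner [(0.48, [0.5269, -0.2391, 0.1718])]
scraper [(0.53, [0.5551, -0.0967, 0.154])]
spreader [(0.42, [0.5456, -0.1696, 0.1533])]
holder [(0.95, [0.5367, -0.1633, 0.0044])]
tub [(0.76, [0.4931, 0.201, 0.0036])]
bowl [(0.81, [0.5381, 0.4621, 0.0305])]
jar [(0.83, [0.4746, -0.4231, 0.1004])]
```

View pics/scene0.png

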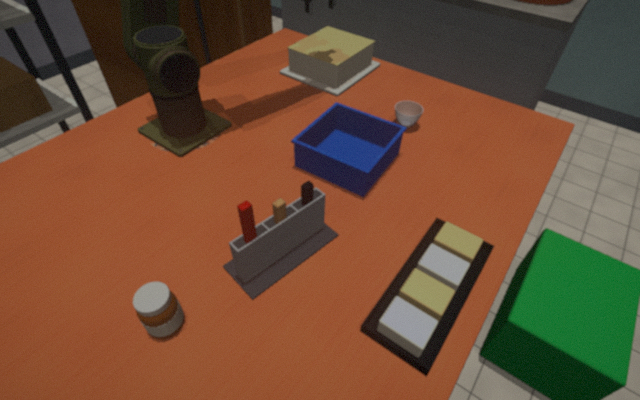

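View pics/top0.png

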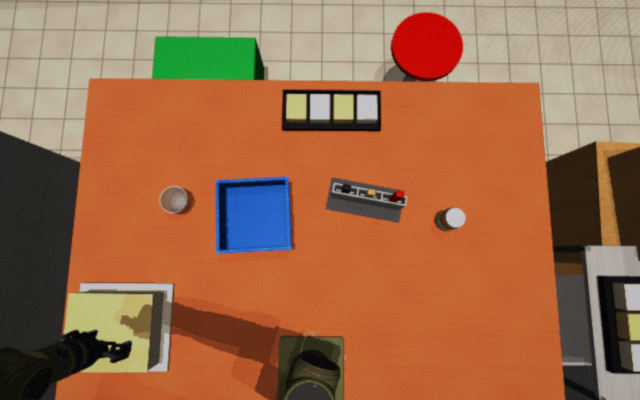

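```bash
python3 - <<'E'
import cv2
a=cv2.imread('pics/top0.png')[165:235,315:475]; cv2.imwrite('pics/topz.png',cv2.resize(a,None,fx=5,fy=5,interpolation=cv2.INTER_CUBIC))
a=cv2.imread('pics/scene0.png')[170:300,215:345]; cv2.imwrite('pics/scz.png',cv2.resize(a,None,fx=4.5,fy=4.5,interpolation=cv2.INTER_CUBIC))
E
```

```text
(no output)
```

View pics/topz.png

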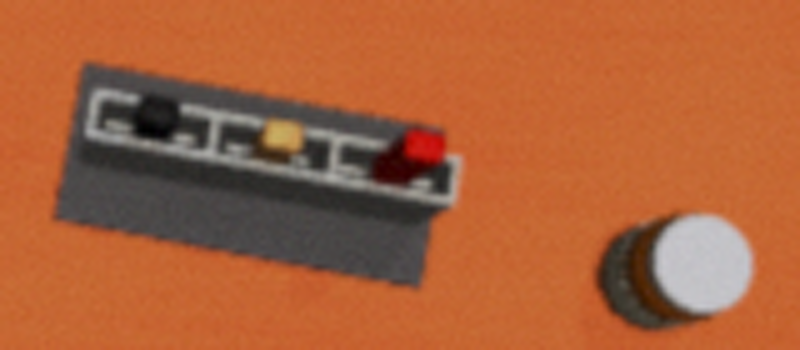

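View pics/scz.png

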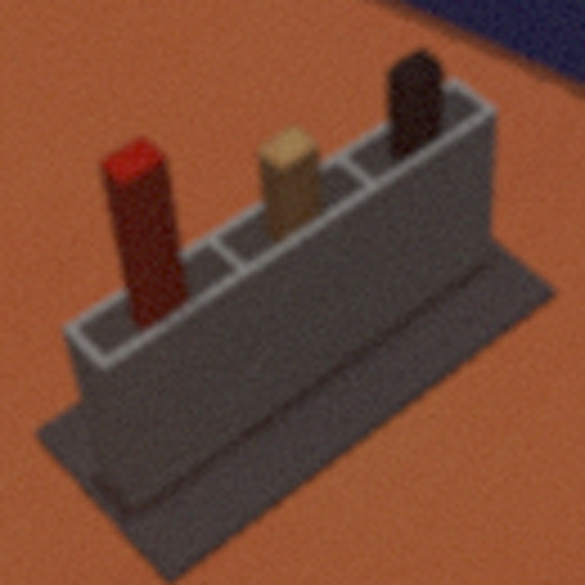

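```bash
cat > h.py <<'E'
import numpy as np
K={'scene':(375.043,320.03,199.947,np.array([[0.80380202,-0.43801022,0.40255355,0.90745681],[0.5945993,0.5701254,-0.56692919,-0.54226306],[0.01881478,0.69505689,0.71870851,0.69300866]])),
'top':(367.681,319.835,200.863,np.array([[0.00841109,0.98935941,-0.1452488,0.35819287],[-0.99994919,0.00912893,0.00427631,-0.01726782],[0.00555678,0.14520546,0.98938592,1.22733767]]))}
def ray(c,u,v):
    f,cx,cy,M=K[c]; d=M[:,:3]@np.array([(u-cx)/f,-(v-cy)/f,-1]); return M[:,3],d/np.linalg.norm(d)
def atz(c,u,v,z):
    o,d=ray(c,u,v); return o+d*(z-o[2])/d[2]
def tri(a,b):
    A=np.zeros((3,3));y=np.zeros(3)
    for o,d in(a,b):
        P=np.eye(3)-np.outer(d,d);A+=P;y+=P@o
    p=np.linalg.solve(A,y); return p,[np.linalg.norm((np.eye(3)-np.outer(d,d))@(p-o)) for o,d in(a,b)]
E
python3 - <<'E'
from h import *
t=lambda x,y:((x+.5)/5-.5+315,(y+.5)/5-.5+165)
s=lambda x,y:((x+.5)/4.5-.5+215,(y+.5)/4.5-.5+170)
np.set_printoptions(precision=4,suppress=True)
def rep(n,P):
    P=np.array(P); c=P.mean(0); e=(P[1]-P[0]+P[2]-P[3])/2
    print(n,c,'len',np.linalg.norm(e),'yaw of +y axis dir',np.degrees(np.arctan2(e[0],-e[1])))
rep('rim top',[atz('top',*t(*p),.116) for p in[(90,89),(462,158),(457,207),(86,138)]])
rep('plate top',[atz('top',*t(*p),.006) for p in[(84,62),(445,128),(422,287),(55,218)]])
# scene: far-left.. order: left(y+)->right(y-) front etc.
rep('rim scene',[atz('scene',*s(*p),.116) for p in[(497,105),(105,366),(67,327),(457,83)]])
rep('plate scene',[atz('scene',*s(*p),.006) for p in[(555,290),(170,582)]+[(170,582),(555,290)]])
for n,a,b,z in[('red',(425,145),(135,160),.206),('wood',(283,137),(290,147),.161),('black',(158,113),(420,65),.161)]:
    print(n,atz('top',*t(*a),z),atz('scene',*s(*b),z),tri(ray('top',*t(*a)),ray('scene',*s(*b))))
# tub rim corners in the top picture
rep('tub',[atz('top',*p,.09) for p in[(216,180),(288,178),(291,250),(217,252)]])
E
```

```text
rim top [ 0.5435 -0.1734  0.116 ] len 0.23107582178773234 yaw of +y axis dir -10.157360453265206
plate top [ 0.5444 -0.1738  0.006 ] len 0.24832496013313637 yaw of +y axis dir -10.119257801134923
rim scene [ 0.5477 -0.1747  0.116 ] len 0.22676765731558382 yaw of +y axis dir -10.330946179283135
plate scene [ 0.601  -0.1859  0.006 ] len 0.24714905726830302 yaw of +y axis dir -9.87351194233705
red [ 0.5309 -0.2464  0.206 ] [ 0.5362 -0.25    0.206 ] (array([ 0.532 , -0.2472,  0.2009]), [np.float64(0.0004180730852788534), np.float64(0.00041807308527875425)])
wood [ 0.5425 -0.1729  0.161 ] [ 0.5497 -0.1766  0.161 ] (array([ 0.5445, -0.173 ,  0.1545]), [np.float64(0.0011971252478303125), np.float64(0.001197125247830082)])
black [ 0.5562 -0.0993  0.161 ] [ 0.5627 -0.1012  0.161 ] (array([ 0.5584, -0.0985,  0.1561]), [np.float64(0.0017507908687824747), np.float64(0.0017507908687824912)])
tub [0.4805 0.185  0.09  ] len 0.22642127358836847 yaw of +y axis dir 2.0976039291460262
```

```bash
python3 - <<'E'
from h import *
def proj(c,p):
    f,cx,cy,M=K[c]; q=M[:,:3].T@(np.array(p)-M[:,3]); return cx-f*q[0]/q[2], cy+f*q[1]/q[2]
for n,top,zt in[('red',(.5325,-.2475),.206),('wood',(.545,-.174),.161),('black',(.558,-.0995),.161)]:
  for z in(zt,.12):
    u,v=proj('scene',(*top,z)); a=((u+.5-215)*4.5-.5,(v+.5-170)*4.5-.5)
    u,v=proj('top',(*top,z)); b=((u+.5-315)*5-.5,(v+.5-165)*5-.5)
    print(n,z,np.round(a),np.round(b))
from rig import r
from scipy.spatial.transform import Rotation as R
o=r.get_obs(); T=R.from_rotvec(o['ee_rot']).as_matrix(); print(T.round(3))
E
```

```text
red 0.206 [133. 152.] [427. 142.]
red 0.12 [158. 289.] [396. 166.]
wood 0.161 [286. 139.] [285. 133.]
wood 0.12 [291. 202.] [275. 144.]
black 0.161 [414.  59.] [158. 110.]
black 0.12 [415. 121.] [153. 122.]
[[ 0.272  0.    -0.962]
 [ 0.962  0.     0.272]
 [ 0.    -1.    -0.   ]]
```

```bash
cat >> h.py <<'E'
from scipy.spatial.transform import Rotation as R
def plan(p0,T0,p1,heading1,n,down=True):
    """rows in tool axes; straight line, turn about tool y"""
    x1=np.array([np.cos(heading1),np.sin(heading1),0]); y=np.array([0,0,-1.]); T1=np.c_[x1,y,np.cross(x1,y)]
    w=(R.from_matrix(T0).inv()*R.from_matrix(T1)).as_rotvec()
    rows=[]
    for i in range(n):
        Ti=T0@R.from_rotvec(w*i/n).as_matrix()
        rows.append(np.r_[Ti.T@(p1-p0)/n*1000,np.degrees(w)/n])
    return np.array(rows)
E
python3 - <<'E'
from h import *
from rig import r
import cv2
np.set_printoptions(suppress=True,precision=1,linewidth=120)
o=r.get_obs(); T=R.from_rotvec(o['ee_rot']).as_matrix()
print(plan(np.array(o['eef_pos']),T,np.array([.5325,-.2475,.29]),np.radians(-10.15),24))
a=cv2.imread('pics/top0.png')[170:260,205:300]; cv2.imwrite('pics/tubz.png',cv2.resize(a,None,fx=6,fy=6,interpolation=cv2.INTER_CUBIC))
E
```

```text
[[-25.8  -2.1 -24.2  -0.    3.5   0. ]
 [-24.2  -2.1 -25.7  -0.    3.5   0. ]
 [-22.6  -2.1 -27.1  -0.    3.5   0. ]
 [-20.9  -2.1 -28.5  -0.    3.5   0. ]
 [-19.1  -2.1 -29.7  -0.    3.5   0. ]
 [-17.3  -2.1 -30.8  -0.    3.5   0. ]
 [-15.3  -2.1 -31.8  -0.    3.5   0. ]
 [-13.4  -2.1 -32.7  -0.    3.5   0. ]
 [-11.3  -2.1 -33.4  -0.    3.5   0. ]
 [ -9.3  -2.1 -34.1  -0.    3.5   0. ]
 [ -7.2  -2.1 -34.6  -0.    3.5   0. ]
 [ -5.   -2.1 -35.   -0.    3.5   0. ]
 [ -2.9  -2.1 -35.2  -0.    3.5   0. ]
 [ -0.7  -2.1 -35.3  -0.    3.5   0. ]
 [  1.5  -2.1 -35.3  -0.    3.5   0. ]
 [  3.6  -2.1 -35.1  -0.    3.5   0. ]
 [  5.8  -2.1 -34.8  -0.    3.5   0. ]
 [  7.9  -2.1 -34.4  -0.    3.5   0. ]
 [ 10.   -2.1 -33.9  -0.    3.5   0. ]
 [ 12.   -2.1 -33.2  -0.    3.5   0. ]
 [ 14.1  -2.1 -32.4  -0.    3.5   0. ]
 [ 16.   -2.1 -31.5  -0.    3.5   0. ]
 [ 17.9  -2.1 -30.4  -0.    3.5   0. ]
 [ 19.7  -2.1 -29.3  -0.    3.5   0. ]]
```

View pics/tubz.png

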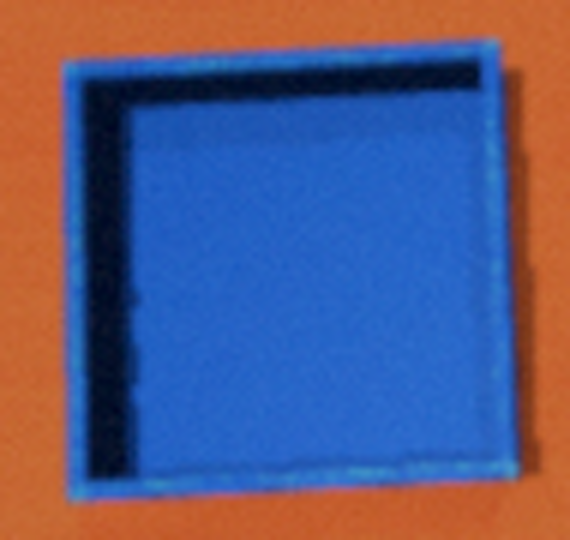

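Emit:
carry_out:
  increments:
    - [-26, -3, -24, 0, 3.5, 0]
    - [-24, -3, -26, 0, 3.5, 0]
    - [-22.5, -3, -27, 0, 3.5, 0]
    - [-21, -3, -28.5, 0, 3.5, 0]
    - [-19, -3, -29.5, 0, 3.5, 0]
    - [-17, -3, -31, 0, 3.5, 0]
    - [-15, -3, -32, 0, 3.5, 0]
    - [-13.5, -3, -32.5, 0, 3.5, 0]

```text
clock: 1.6
eef_pos: [0.2748, 0.25, 0.2633]
ee_rot: [-1.478, -0.625, 0.619]
force: [0.7, -0.5, -1.5]
opening: 0.0856
```

Emit:
carry_out:
  increments:
    - [-11.5, -3, -33.5, 0, 3.5, 0]
    - [-9.5, -3, -34, 0, 3.5, 0]
    - [-7, -2, -34.5, 0, 3.5, 0]
    - [-5, -2, -35, 0, 3.5, 0]
    - [-3, -2, -35, 0, 3.5, 0]
    - [-1, -2, -35, 0, 3.5, 0]
    - [1.5, -2, -35, 0, 3.5, 0]
    - [3.5, -2, -35, 0, 3.5, 0]

```text
clock: 2.4
eef_pos: [0.4033, -0.0137, 0.2838]
ee_rot: [-1.554, -0.234, 0.216]
force: [0.7, -0.4, 0.6]
opening: 0.0856
```

```bash
python3 - <<'E'
from h import *
from rig import r
np.set_printoptions(suppress=True,precision=3,linewidth=120)
o=r.get_obs(); T=R.from_rotvec(o['ee_rot']).as_matrix()
print(o['clock'],o['eef_pos'],T)
print(plan(np.array(o['eef_pos']),T,np.array([.5325,-.2475,.29]),np.radians(-10.15),8))
E
```

```text
2.4 [ 0.403 -0.014  0.284] [[ 0.959  0.01  -0.283]
 [ 0.283  0.006  0.959]
 [ 0.012 -1.     0.003]]
[[  7.224  -0.794 -32.596  -0.041   3.323   0.076]
 [  9.1    -0.782 -32.123  -0.041   3.323   0.076]
 [ 10.946  -0.772 -31.542  -0.041   3.323   0.076]
 [ 12.755  -0.766 -30.855  -0.041   3.323   0.076]
 [ 14.522  -0.762 -30.064  -0.041   3.323   0.076]
 [ 16.239  -0.761 -29.172  -0.041   3.323   0.076]
 [ 17.902  -0.763 -28.182  -0.041   3.323   0.076]
 [ 19.505  -0.768 -27.098  -0.041   3.323   0.076]]
```

Emit:
carry_out:
  increments:
    - [7, -1, -33, 0, 3.3, 0.1]
    - [9, -1, -32, 0, 3.3, 0.1]
    - [11, -1, -31.5, 0, 3.3, 0.1]
    - [12.5, -1, -31, 0, 3.3, 0.1]
    - [14.5, -1, -30, 0, 3.3, 0.1]
    - [16, -1, -29, 0, 3.3, 0.1]
    - [18, -1, -28, 0, 3.3, 0.1]
    - [19.5, -1, -27, 0, 3.3, 0.1]

```text
clock: 3.2
eef_pos: [0.5336, -0.2606, 0.2926]
ee_rot: [-1.559, 0.156, -0.154]
force: [0.6, 0.3, 0.1]
opening: 0.0856
```

```bash
python3 - <<'E'
from h import *
from rig import r,imaging,recognise
import cv2
np.set_printoptions(suppress=True,precision=3,linewidth=120)
o=r.get_obs(); T=R.from_rotvec(o['ee_rot']).as_matrix()
print(o['clock'],o['eef_pos'],T)
print(plan(np.array(o['eef_pos']),T,np.array([.5325,-.2475,.22]),np.radians(-10.15),8))
s=imaging.snapshot('wrist'); cv2.imwrite('pics/w1.png',s['image'][:,:,::-1]); print(s['tool_from_camera'],s['fx'],s['cx'],s['cy'])
print(recognise('turner',s)[:2])
C=s['tool_from_camera']
for z in (.206,.12):
    p=T.T@(np.array([.5325,-.2475,z])-o['eef_pos']); q=C[:3,:3].T@(p-C[:3,3]); x,y,w=q[0],-q[1],-q[2]
    th=np.arctan2(np.hypot(x,y),w); k=s['fx']*th/np.hypot(x,y); print(s['cx']+k*x,s['cy']+k*y)
E
```

```text
3.2 [ 0.534 -0.261  0.293] [[ 0.981 -0.     0.196]
 [-0.196  0.006  0.981]
 [-0.002 -1.     0.006]]
[[-0.448  9.079  1.53  -0.041 -0.144 -0.011]
 [-0.445  9.078  1.538 -0.041 -0.144 -0.011]
 [-0.443  9.077  1.545 -0.041 -0.144 -0.011]
 [-0.441  9.075  1.553 -0.041 -0.144 -0.011]
 [-0.439  9.074  1.561 -0.041 -0.144 -0.011]
 [-0.436  9.073  1.568 -0.041 -0.144 -0.011]
 [-0.434  9.072  1.576 -0.041 -0.144 -0.011]
 [-0.432  9.071  1.583 -0.041 -0.144 -0.011]]
[[ 1.    -0.    -0.001 -0.001]
 [-0.001  0.262 -0.965 -0.134]
 [ 0.     0.965  0.262  0.066]
 [ 0.     0.     0.     1.   ]] 309.70691628693146 318.4791998598135 199.06069179076707
[{'location': [0.5379, -0.2402, 0.2009], 'score': 0.91}]
314.5579832759558 190.62587008847788
315.6328428320529 170.94650858686578
```

View pics/w1.png

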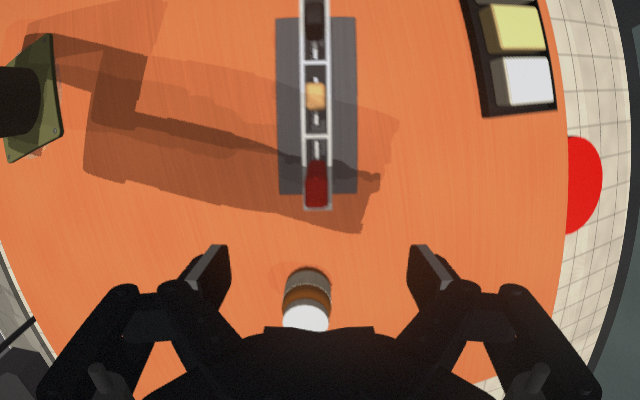

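```bash
python3 - <<'E'
import cv2
a=cv2.imread('pics/w1.png')[125:220,265:370]; a=cv2.convertScaleAbs(a,alpha=1.8); cv2.imwrite('pics/w1z.png',cv2.resize(a,None,fx=6,fy=6,interpolation=cv2.INTER_CUBIC))
E
```

```text
(no output)
```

View pics/w1z.png

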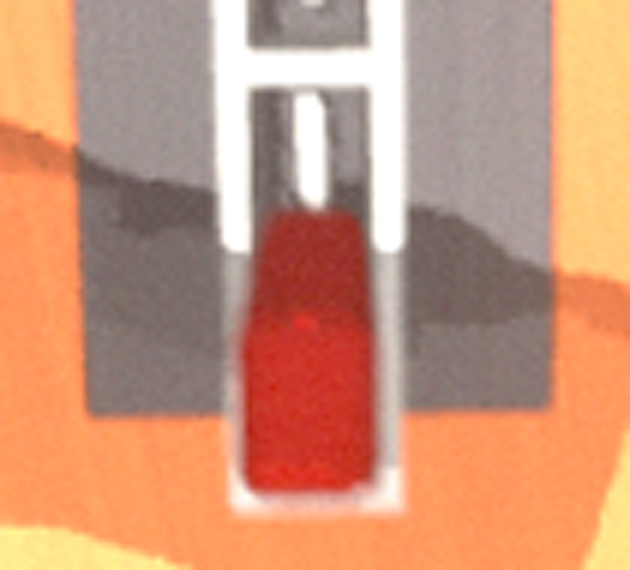

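Emit:
carry_out:
  increments:
    - [-0.6, 8, 3, -0.1, -0.3, 0]
    - [-0.6, 8, 3, -0.1, -0.3, 0]
    - [-0.6, 9, 3, -0.1, -0.3, 0]
    - [-0.6, 9, 3, 0, -0.3, 0]
    - [0, 9, 0, 0, 0, 0]
    - [0, 9, 0, 0, 0, 0]
    - [0, 9, 0, 0, 0, 0]
    - [0, 9, 0, 0, 0, 0]

```text
clock: 4.1
eef_pos: [0.5326, -0.2452, 0.2161]
ee_rot: [-1.566, 0.136, -0.132]
force: [0.1, 0.2, -0.0]
opening: 0.0856
```

```bash
cat > st.py <<'E'
import sys
from h import *
from rig import r
np.set_printoptions(suppress=True,precision=4,linewidth=120)
def go(tx,ty,tz,hd,n=1):
    o=r.get_obs(); T=R.from_rotvec(o['ee_rot']).as_matrix()
    print(o['clock'],o['eef_pos'],'force',o['force'],'open',o['opening'],'head',np.degrees(np.arctan2(T[1,0],T[0,0])),'down',T[:,1])
    print('remaining',plan(np.array(o['eef_pos']),T,np.array([tx,ty,tz]),np.radians(hd),n).round(1))
if __name__=='__main__': go(*map(float,sys.argv[1:5]),int(sys.argv[5]) if len(sys.argv)>5 else 1)
E
python3 st.py .5335 -.2485 .160 -10.15
```

```text
4.1 [ 0.5326 -0.2452  0.2161] force [ 0.0565  0.2165 -0.0142] open 0.08556963722140275 head -9.778135308145304 down [-0.0021  0.0004 -1.    ]
remaining [[ 1.6 56.1 -3.1 -0.   0.4 -0.1]]
```

Emit:
carry_out:
  increments:
    - [0.5, 8, -1, 0, 0.1, 0]
    - [0.5, 8, -1, 0, 0.1, 0]
    - [0.5, 8, -1, 0, 0.1, 0]
    - [0, 8, 0, 0, 0, 0]
    - [0, 8, 0, 0, 0, 0]
    - [0, 8, 0, 0, 0, 0]
    - [0, 6, 0, 0, 0, 0]
    - [0, 1, 0, 0, 0, 0]

```text
clock: 4.9
eef_pos: [0.5329, -0.2491, 0.1545]
ee_rot: [-1.565, 0.142, -0.136]
force: [0.4, -0.5, 0.5]
opening: 0.0857
```

```bash
python3 st.py .5335 -.2485 .160 -10.15; python3 - <<'E'
from rig import imaging
import cv2
s=imaging.snapshot('wrist'); cv2.imwrite('pics/w2.png',s['image'][:,:,::-1])
E
```

```text
4.9 [ 0.5329 -0.2491  0.1545] force [ 0.3715 -0.4531  0.4686] open 0.08569298788456887 head -10.15898601956749 down [-0.004   0.0012 -1.    ]
remaining [[ 0.5 -5.5  0.7 -0.  -0.  -0.2]]
```

View pics/w2.png

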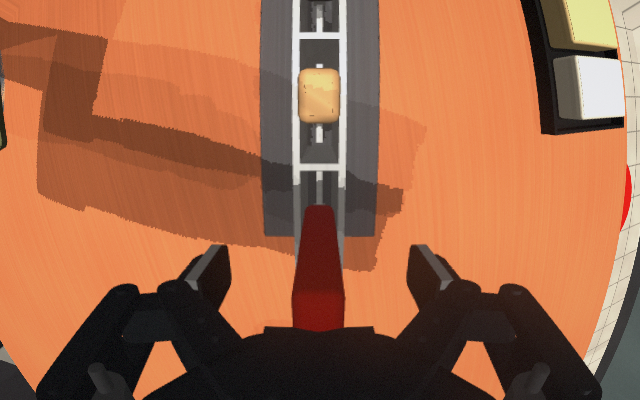

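Emit:
carry_out:
  increments:
    - [0.3, -4, 0.5, 0, 0, 0]
    - [0, 0, 0, 0, 0, 0]
    - [0, 0, 0, 0, 0, 0]
    - [0, 0, 0, 0, 0, 0]
    - [0, 0, 0, 0, 0, 0]
    - [0, 0, 0, 0, 0, 0]
    - [0, 0, 0, 0, 0, 0]
    - [0, 0, 0, 0, 0, 0]
  gripper: 0
  force: 70

```text
clock: 5.75
eef_pos: [0.5343, -0.249, 0.1609]
ee_rot: [-1.567, 0.14, -0.138]
force: [0.4, -0.1, 0.2]
opening: 0.017
```

Emit:
carry_out:
  increments:
    - [0, -8, 0, 0, 0, 0]
    - [0, -12, 0, 0, 0, 0]
    - [0, -14, 0, 0, 0, 0]
    - [0, -14, 0, 0, 0, 0]
    - [0, -14, 0, 0, 0, 0]
    - [0, -14, 0, 0, 0, 0]
    - [0, -14, 0, 0, 0, 0]
    - [0, -14, 0, 0, 0, 0]

```text
clock: 6.55
eef_pos: [0.5334, -0.2485, 0.2725]
ee_rot: [-1.566, 0.141, -0.137]
force: [-0.1, 0.1, -0.8]
opening: 0.0172
```

```bash
python3 st.py .533 -.2490 .355 -10.15; python3 - <<'E'
from rig import imaging
import cv2
s=imaging.snapshot('scene'); cv2.imwrite('pics/s3.png',cv2.resize(s['image'][140:320,180:400,::-1],None,fx=3,fy=3))
E
```

```text
6.55 [ 0.5334 -0.2485  0.2725] force [-0.0557  0.1159 -0.8186] open 0.017237622012516086 head -10.153010978894734 down [-0.0026  0.0005 -1.    ]
remaining [[ -0.6 -82.5  -0.6  -0.   -0.   -0.2]]
```

View pics/s3.png

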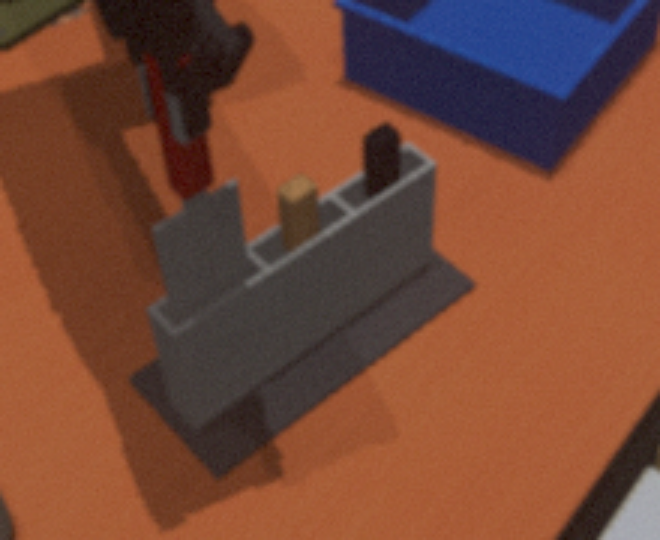

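The turner is rising cleanly with the blade nearly out of the right-hand slot (crop ~200,250); both other tools stand undisturbed.

Emit:
carry_out:
  increments:
    - [0, -11, 0, 0, 0, 0]
    - [0, -11, 0, 0, 0, 0]
    - [0, -11, 0, 0, 0, 0]
    - [0, -11, 0, 0, 0, 0]
    - [0, -11, 0, 0, 0, 0]
    - [0, -11, 0, 0, 0, 0]
    - [0, -11, 0, 0, 0, 0]
    - [0, -6, 0, 0, 0, 0]

```text
clock: 7.4
eef_pos: [0.534, -0.2487, 0.3655]
ee_rot: [-1.568, 0.136, -0.142]
force: [0.8, -0.0, -0.2]
opening: 0.0171
```

```bash
python3 st.py .4805 .185 .36 2 16; python3 - <<'E'
from rig import imaging
import cv2
s=imaging.snapshot('scene'); cv2.imwrite('pics/s4.png',cv2.resize(s['image'][100:320,180:430,::-1],None,fx=2.7,fy=2.7))
E
```

```text
7.4 [ 0.534  -0.2487  0.3655] force [ 0.8089 -0.0032 -0.2468] open 0.017101049648019236 head -10.148899123340621 down [ 0.0032 -0.0021 -1.    ]
remaining [[-8.1  0.3 26.1  0.  -0.8  0. ]
 [-7.7  0.3 26.2  0.  -0.8  0. ]
 [-7.4  0.3 26.3  0.  -0.8  0. ]
 [-7.   0.3 26.4  0.  -0.8  0. ]
 [-6.7  0.3 26.5  0.  -0.8  0. ]
 [-6.3  0.3 26.6  0.  -0.8  0. ]
 [-6.   0.3 26.6  0.  -0.8  0. ]
 [-5.6  0.3 26.7  0.  -0.8  0. ]
 [-5.3  0.3 26.8  0.  -0.8  0. ]
 [-4.9  0.3 26.9  0.  -0.8  0. ]
 [-4.5  0.3 26.9  0.  -0.8  0. ]
 [-4.2  0.3 27.   0.  -0.8  0. ]
 [-3.8  0.3 27.   0.  -0.8  0. ]
 [-3.5  0.3 27.1  0.  -0.8  0. ]
 [-3.1  0.3 27.1  0.  -0.8  0. ]
 [-2.8  0.3 27.2  0.  -0.8  0. ]]
```

View pics/s4.png

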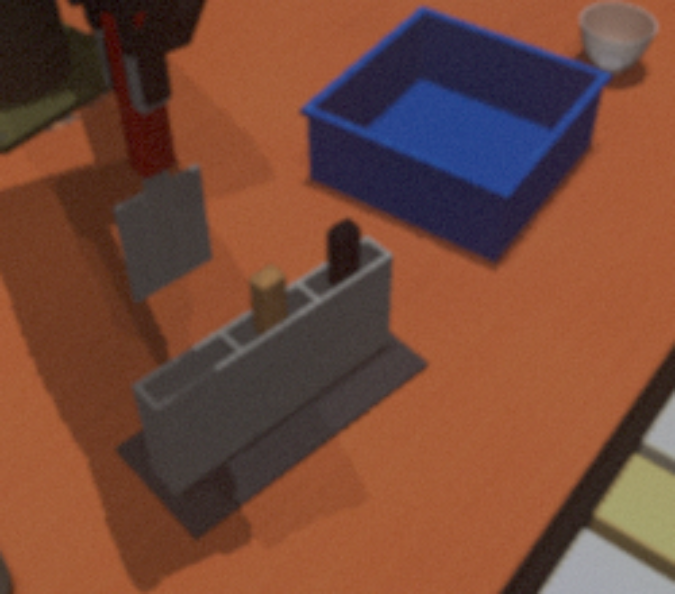

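Emit:
carry_out:
  increments:
    - [-8, 0, 20, 0, -0.7, 0]
    - [-8, 0, 26, 0, -0.7, 0]
    - [-7.5, 0, 26, 0, -0.7, 0]
    - [-7, 0, 26, 0, -0.7, 0]
    - [-6.5, 0, 26, 0, -0.7, 0]
    - [-6, 0, 26, 0, -0.7, 0]
    - [-6, 0, 26, 0, -0.7, 0]
    - [-5.5, 0, 26, 0, -0.7, 0]

```text
clock: 8.25
eef_pos: [0.5057, -0.0375, 0.3626]
ee_rot: [-1.573, 0.064, -0.066]
force: [0.4, 0.0, -1.7]
opening: 0.0171
```

Emit:
carry_out:
  increments:
    - [-5, 0, 26, 0, -0.7, 0]
    - [-5, 0, 26, 0, -0.7, 0]
    - [-4.5, 0, 26, 0, -0.7, 0]
    - [-4, 0, 26, 0, -0.7, 0]
    - [-4, 0, 26, 0, -0.7, 0]
    - [-3.5, 0, 26, 0, -0.7, 0]
    - [-3, 0, 24, 0, -0.7, 0]
    - [-3, 0, 15, 0, -0.7, 0]

```text
clock: 9.05
eef_pos: [0.4779, 0.1678, 0.3596]
ee_rot: [-1.574, -0.013, 0.019]
force: [-0.2, -0.3, -1.0]
opening: 0.0172
```

```bash
python3 st.py .4805 .185 .17 2 8; python3 - <<'E'
from rig import imaging
import cv2
s=imaging.snapshot('top'); cv2.imwrite('pics/t5.png',cv2.resize(s['image'][140:290,180:400,::-1],None,fx=3,fy=3))
s=imaging.snapshot('scene'); cv2.imwrite('pics/s5.png',cv2.resize(s['image'][50:220,250:450,::-1],None,fx=3,fy=3))
E
```

```text
9.05 [0.4779 0.1678 0.3596] force [-0.1709 -0.2633 -1.0315] open 0.017230579677483863 head 1.182382292117258 down [-0.0039 -0.003  -1.    ]
remaining [[ 0.5 23.7  2.2  0.  -0.1 -0. ]
 [ 0.5 23.7  2.2  0.  -0.1 -0. ]
 [ 0.4 23.7  2.2  0.  -0.1 -0. ]
 [ 0.4 23.7  2.2  0.  -0.1 -0. ]
 [ 0.4 23.7  2.2  0.  -0.1 -0. ]
 [ 0.4 23.7  2.2  0.  -0.1 -0. ]
 [ 0.4 23.7  2.2  0.  -0.1 -0. ]
 [ 0.4 23.7  2.1  0.  -0.1 -0. ]]
```

View pics/t5.png

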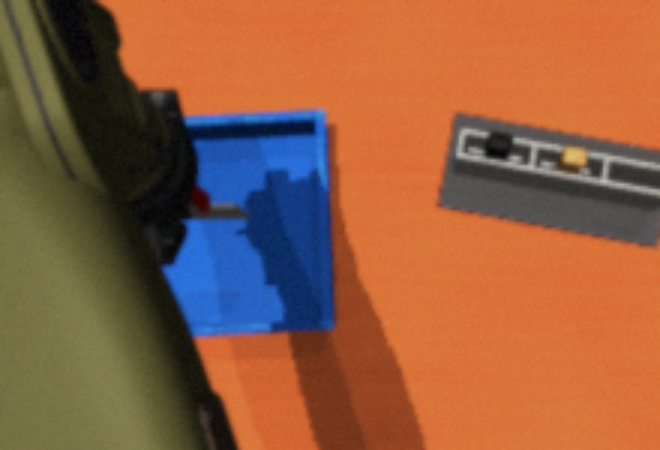

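View pics/s5.png

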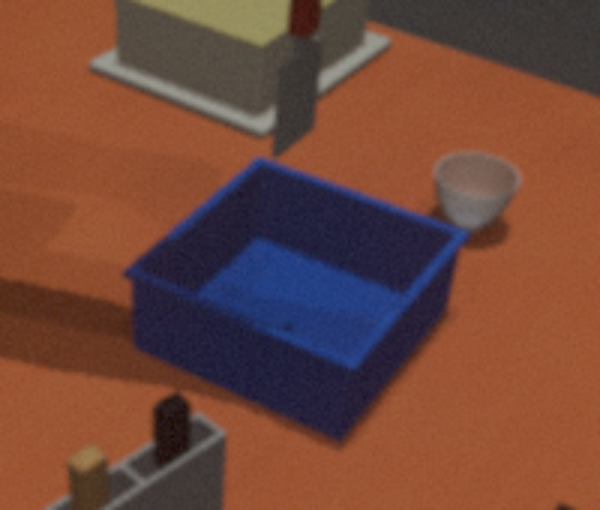

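Emit:
carry_out:
  increments:
    - [0.5, 16, 3, 0, -0.1, 0]
    - [0.5, 20, 3, 0, -0.1, 0]
    - [0.5, 20, 3, 0, -0.1, 0]
    - [0.5, 20, 3, 0, -0.1, 0]
    - [0.5, 20, 2, 0, -0.1, 0]
    - [0.5, 20, 1, 0, -0.1, 0]
    - [0.3, 20, 1, 0, 0, 0]
    - [0.2, 14, 1, 0, 0, 0]

```text
clock: 9.95
eef_pos: [0.4824, 0.1793, 0.2057]
ee_rot: [-1.577, -0.022, 0.021]
force: [0.2, 0.4, -1.1]
opening: 0.0177
```

```bash
python3 st.py .4805 .185 .162 2 8; python3 - <<'E'
from rig import imaging
import cv2
s=imaging.snapshot('scene'); cv2.imwrite('pics/s6.png',cv2.resize(s['image'][50:220,250:450,::-1],None,fx=3,fy=3))
E
```

```text
9.95 [0.4824 0.1793 0.2057] force [ 0.1643  0.4146 -1.1401] open 0.017651392446889763 head 1.5580536344628804 down [ 0.0008 -0.0062 -1.    ]
remaining [[-0.2  5.5  0.8  0.  -0.1  0. ]
 [-0.2  5.5  0.8  0.  -0.1  0. ]
 [-0.2  5.5  0.7  0.  -0.1  0. ]
 [-0.2  5.5  0.7  0.  -0.1  0. ]
 [-0.2  5.5  0.7  0.  -0.1  0. ]
 [-0.2  5.5  0.7  0.  -0.1  0. ]
 [-0.2  5.5  0.7  0.  -0.1  0. ]
 [-0.2  5.5  0.7  0.  -0.1  0. ]]
```

View pics/s6.png

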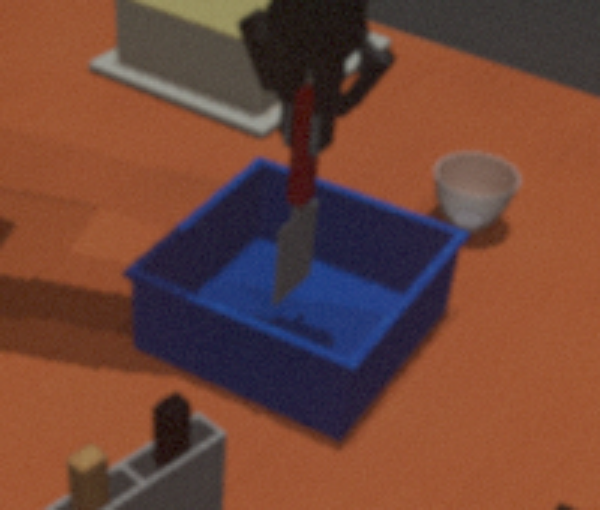

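Emit:
carry_out:
  increments:
    - [-0.2, 7, 1, 0, 0, 0]
    - [-0.2, 7, 1, 0, 0, 0]
    - [-0.2, 7, 1, 0, 0, 0]
    - [-0.2, 6, 1, 0, 0, 0]
    - [-0.2, 5, 1, 0, 0, 0]
    - [-0.2, 4, 0, 0, 0, 0]
    - [0, 2, 0, 0, 0, 0]
    - [0, 0, 0, 0, 0, 0]

```text
clock: 10.8
eef_pos: [0.4809, 0.1827, 0.1641]
ee_rot: [-1.578, -0.02, 0.02]
force: [0.7, 0.6, -0.7]
opening: 0.017
```

```bash
python3 st.py .4805 .185 .162 2 1; python3 - <<'E'
from rig import imaging
import cv2
s=imaging.snapshot('scene'); cv2.imwrite('pics/s7.png',cv2.resize(s['image'][50:220,250:450,::-1],None,fx=3,fy=3))
E
```

```text
10.8 [0.4809 0.1827 0.1641] force [ 0.6604  0.5898 -0.7428] open 0.017016804605543147 head 1.4507348072202149 down [-0.0004 -0.0076 -1.    ]
remaining [[-0.3  2.1  2.3  0.4 -0.5 -0. ]]
```

View pics/s7.png

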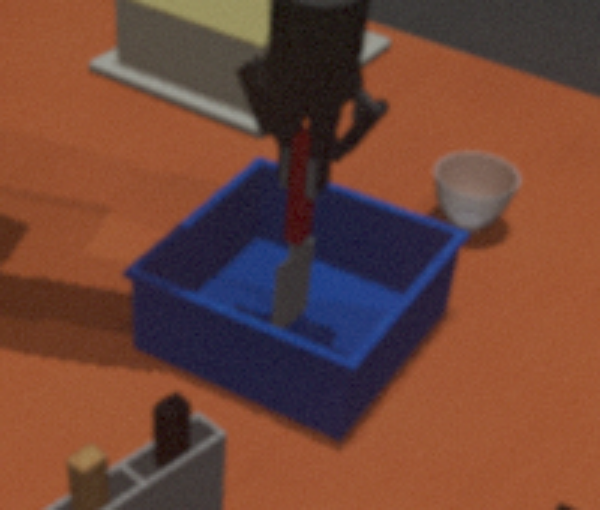

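Emit:
carry_out:
  increments:
    - [0, 0.7, 0, 0, 0, 0]
    - [0, 0.7, 0, 0, 0, 0]
    - [0, 0.7, 0, 0, 0, 0]
    - [0, 0.7, 0, 0, 0, 0]
    - [0, 0, 0, 0, 0, 0]
    - [0, 0, 0, 0, 0, 0]
    - [0, 0, 0, 0, 0, 0]
    - [0, 0, 0, 0, 0, 0]

```text
clock: 11.65
eef_pos: [0.4817, 0.1829, 0.1621]
ee_rot: [-1.578, -0.021, 0.019]
force: [-0.2, -1.0, -1.1]
opening: 0.0174
```

Emit:
carry_out:
  increments:
    - [0, 0, 0, 0, 0, 0]
    - [0, 0, 0, 0, 0, 0]
    - [0, 0, 0, 0, 0, 0]
    - [0, 0, 0, 0, 0, 0]
    - [0, 0, 0, 0, 0, 0]
    - [0, 0, 0, 0, 0, 0]
    - [0, 0, 0, 0, 0, 0]
    - [0, 0, 0, 0, 0, 0]
  gripper: 85

```text
clock: 12.45
eef_pos: [0.4824, 0.1832, 0.1629]
ee_rot: [-1.577, -0.022, 0.017]
force: [-0.2, -0.6, -0.1]
opening: 0.0848
```

```bash
python3 st.py .4805 .185 .162 2 1; python3 - <<'E'
from rig import imaging
import cv2
s=imaging.snapshot('scene'); cv2.imwrite('pics/s8.png',cv2.resize(s['image'][50:220,250:450,::-1],None,fx=3,fy=3))
s=imaging.snapshot('wrist'); cv2.imwrite('pics/w8.png',s['image'][:,:,::-1])
E
```

```text
12.45 [0.4824 0.1832 0.1629] force [-0.22   -0.6041 -0.1159] open 0.08478692506809277 head 1.4407739918697768 down [ 0.0034 -0.0062 -1.    ]
remaining [[-1.9  0.9  1.9  0.4 -0.6  0.2]]
```

View pics/s8.png

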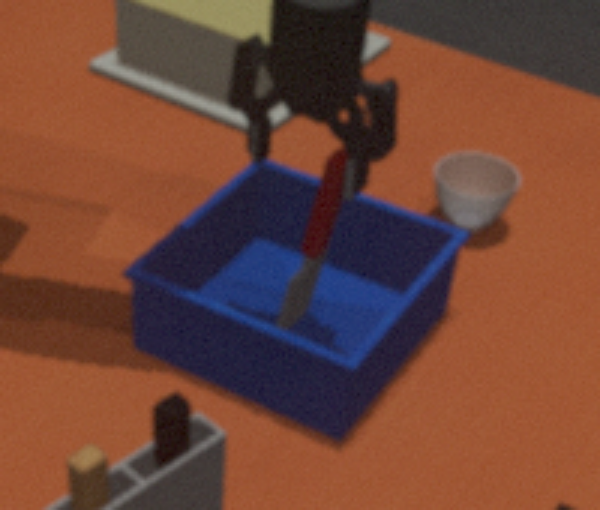

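View pics/w8.png

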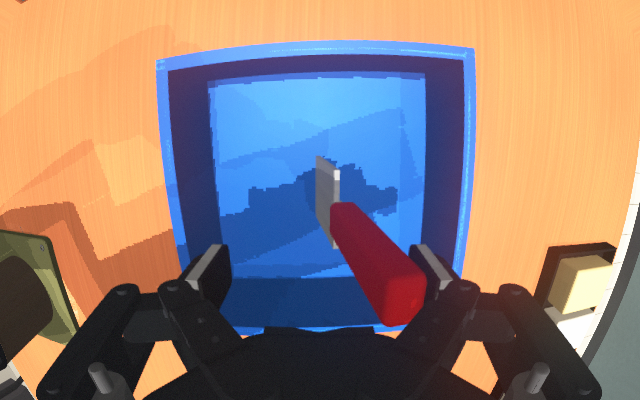

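Emit:
carry_out:
  increments:
    - [5, 0, 0, 0, 0, 0]
    - [8, 0, 0, 0, 0, 0]
    - [8, 0, 0, 0, 0, 0]
    - [8, 0, 0, 0, 0, 0]
    - [8, 0, 0, 0, 0, 0]
    - [8, 0, 0, 0, 0, 0]
    - [5, 0, 0, 0, 0, 0]
    - [0, 0, 0, 0, 0, 0]

```text
clock: 13.35
eef_pos: [0.5385, 0.1846, 0.1628]
ee_rot: [-1.577, -0.023, 0.016]
force: [0.1, 0.2, -0.4]
opening: 0.0849
```

```bash
python3 - <<'E'
from rig import imaging
import cv2
s=imaging.snapshot('wrist'); cv2.imwrite('pics/w9.png',s['image'][:,:,::-1])
E
```

```text
(no output)
```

View pics/w9.png

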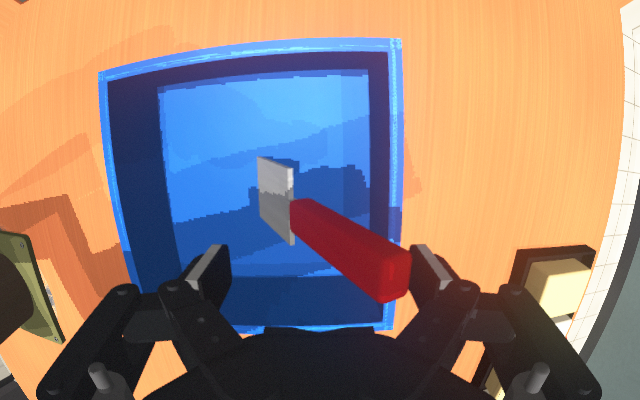

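The turner leans on the right finger (handle end ~395,280), with its foot still mid-tub. Now I'll raise the gripper straight up and let it settle on the rim.

Emit:
carry_out:
  increments:
    - [0, -6, 0, 0, 0, 0]
    - [0, -12, 0, 0, 0, 0]
    - [0, -15, 0, 0, 0, 0]
    - [0, -20, 0, 0, 0, 0]
    - [0, -20, 0, 0, 0, 0]
    - [0, -20, 0, 0, 0, 0]
    - [0, -20, 0, 0, 0, 0]
    - [0, -20, 0, 0, 0, 0]

```text
clock: 14.2
eef_pos: [0.5323, 0.1847, 0.3044]
ee_rot: [-1.578, -0.02, 0.021]
force: [-0.3, 0.1, -0.3]
opening: 0.085
```

```bash
python3 - <<'E'
from rig import imaging,r,recognise
import cv2
print(r.get_obs()['eef_pos'],r.get_obs()['force'])
s=imaging.snapshot('wrist'); cv2.imwrite('pics/w10.png',s['image'][:,:,::-1])
s=imaging.snapshot('scene'); cv2.imwrite('pics/s10.png',cv2.resize(s['image'][50:350,100:450,::-1],None,fx=2,fy=2))
for q in('tub','turner','bowl','jar','scraper','spreader'): print(q,recognise(q,s)[:1])
E
```

```text
[0.53229681 0.18471285 0.30441666] [-0.33048187  0.13674609 -0.34061076]
tub [{'location': [0.4668, 0.1927, 0.0459], 'score': 0.62}]
turner [{'location': [0.5777, 0.1752, 0.0941], 'score': 0.92}]
bowl [{'location': [0.5298, 0.4542, 0.0506], 'score': 0.56}]
jar []
scraper [{'location': [0.5732, -0.1077, 0.1437], 'score': 0.8}]
spreader [{'location': [0.5556, -0.1803, 0.141], 'score': 0.8}]
```

View pics/w10.png

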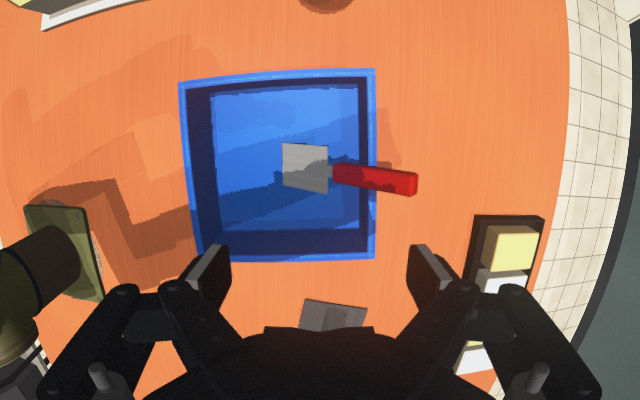

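View pics/s10.png

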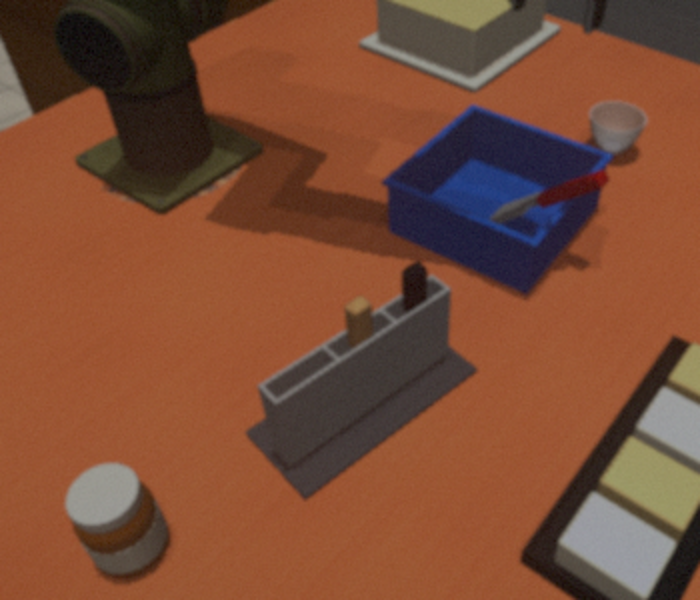

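Emit:
carry_out:
  increments:
    - [-2, -5, 0, 0, 0, 0]
    - [0, -5, 0, 0, 0, 0]
    - [0, 0, 0, 0, 0, 0]
    - [0, 0, 0, 0, 0, 0]
    - [0, 0, 0, 0, 0, 0]
    - [0, 0, 0, 0, 0, 0]
    - [0, 0, 0, 0, 0, 0]
    - [0, 0, 0, 0, 0, 0]

```text
clock: 15.4
eef_pos: [0.529, 0.1842, 0.3097]
ee_rot: [-1.581, -0.014, 0.027]
force: [-0.3, 0.2, 0.1]
opening: 0.0852
```

```bash
python3 - <<'E'
from rig import imaging,r
import cv2
print(r.get_obs()['eef_pos'],r.get_obs()['force'])
a=imaging.snapshot('scene')['image']; 
cv2.imwrite('pics/s11.png',cv2.resize(a[95:205,285:415,::-1],None,fx=5,fy=5,interpolation=cv2.INTER_CUBIC))
E
```

```text
[0.52903729 0.18415137 0.30974952] [-0.32588552  0.17099654  0.10767649]
```

View pics/s11.png

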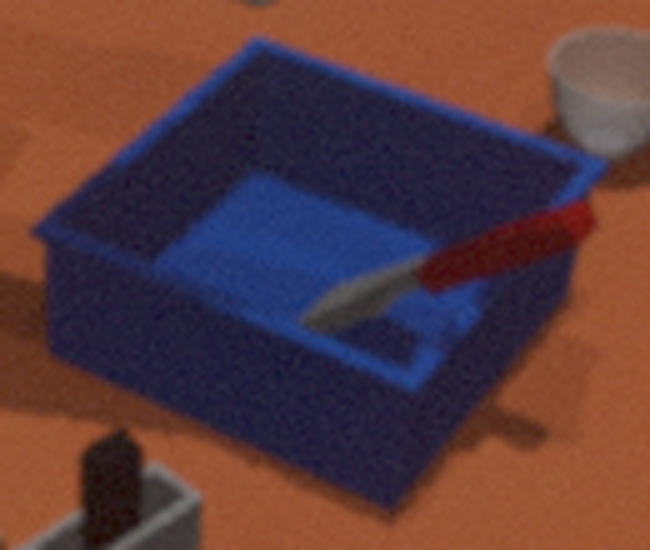

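```bash
python3 -c "
from rig import r
print(r.finish_job())"
```

```text
the job is handed in; nothing more can be done
None
```

The turner is in the wash tub and the job is handed in; no verdict was reported. I pulled it straight up out of its slot, carried it over the other tools and lowered it to about 2 mm above the floor at mid-tub. I opened the fingers there, which took about 12.5 s of the 45 s limit; the last reading was 15.4 s.

- **Turner:** when released it leaned on one finger, so I moved the gripper 50 mm sideways to ease it over, then raised it clear. In the last pictures it is still, with its blade in the tub and its handle on the far rim. I did not measure the blade edge's final height; the pictures and the way it leans put it on the floor.
- **Scraper and spreader:** both still stand in the holder, within about 6 mm of where the recogniser first put them.
- **Holder, tub, bowl and jar:** none looked moved and the tub stands level.
    - **Tub:** the recogniser placed it about 16 mm away from its first reading, with a lower score and the turner partly hiding it. The picture showed no such shift.
    - **Jar:** the recogniser missed it in the final check, but it was visible in the same picture.
- **Robot:** the gripper was about 0.3 m above the bench and touching nothing, with force readings near zero.

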